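Nest the measured channel samples in the carrier

ROBOT

A 6-joint arm with a two-finger parallel gripper is mounted at the origin on the work surface. World frame = base frame: x ahead of the robot, y to its left, z up, the work surface at z = 0. Lengths are in mm, angles in rad, forces in N, time in s.
With the tool pointing down it reaches from about 275 to 725 mm from the base axis. Payload 5.6 kg.
Tool frame: the origin (TCP) lies midway between the tips of the shut fingers; the grasp point (between the pads) lies 19 mm behind it; z points along the fingers, y is the direction in which the jaws open and shut (so a half turn about z gives the same grasp; the last joint's range is limited). The gripper opens to 85 mm and grips with 20 to 120 N. Pads are 22 mm wide; open, the fingers measure 114 mm over their backs; the gripper's body (76 mm by 85 mm) begins 54 mm behind the grasp point. The pads swing forward as they close: fully open they stand 13 mm farther back than shut.
Start: joints at [1.47, 0.255, 0.108, 0, -1.424, -0.285], TCP at [206.938, 509.578, 231.283] pointing down, gripper open.
Joint ranges: [-2.95, 2.95], [-1.21, 1.97], [-1.09, 1.5], [-2.87, 1.71], [-2.94, -0.07], [-3.05, 3.05]. Speed limits (rad/s): [2.57, 2.57, 3.14, 3.14, 3.14, 3.14].

INTERFACE

Orientations are given as [roll, pitch, yaw] about the fixed x, y, z axes, in that order (R = Rz(yaw) Ry(pitch) Rx(roll)).
In Python, from plant import bot gives the robot as it stands. The module is installed in compiled form; this text tells all that it offers.
- The arm moves only by the tool servo_tool, never from a script. Its argument "motion" is text: rows parted by semicolons, each of 7 numbers parted by spaces: the finger opening in cm, from 0 to 8.54, then the shift along the tool's x, y, z in cm, then the turn, a rotation vector about the tool's x, y, z in rad. A call has 1 to 20 rows; each row shifts and turns the commanded pose from where the row before left it, along the tool's axes as they then stand; what a row does not reach is not made up. A row lasts 1/8 s, in which the tool goes at most 62.5 mm and 10.7 degrees, less where a joint would pass 70% of its speed; a pose out of reach is approached as far as the arm can. A call with a gripper value outside its range is refused whole. The fingers move at their own pace and stop on an object; the grip force is fixed at half the most. Time passes only in rows, so rows that do not move let the fingers close. It gives the time, the measured TCP pose, the force and the opening at its end, in the units of the state.
- bot.state(): the state, without advancing time (a new reading comes with each control period).
- bot.snapshot(name): name is "scene" or "top" or "wrist"; returns a dict with "pixels" (400x640x3 uint8, red, green, blue), "range_z" (400x640 float32, mm along the optical axis (not along the pixel's ray), 0 where there is no reading), "camera_matrix" (3x3 intrinsics, pixels), "k1" (the pictures are not rectified: a ray, as slopes to the right and down, at radius r is drawn at 1 + k1 r^2 times it, then the intrinsics apply), "xyz" and "rotation" of the camera in the world. Camera axes: x right, y up, looking along -z (the intrinsics and any distortion apply to the point x, -y, -z); pixel columns grow to the right and rows downward; lengths in mm; the calibration is good to about 2 mm. A picture is of the moment at which its call begins.
- bot.close_job(): hands the job in, once; it reports no verdict.
The state is a dict: "time_s": time; "joints": joint angles; "joint_vel": joint speeds; "tau": joint torques, N m; "eef_pos": TCP position; "tool_rot": TCP orientation; "wrist_force": force on the tool from outside, world axes, zero at the start; "torque": the same for the moment, N m; "opening": opening from 0.0 (shut) to 1.0 (fully open).
Only numpy, scipy, OpenCV 4.12 (cv2) and the standard library are available. Lean on these libraries where they do the work, as an engineer would, in place of code of your own. Each camera call takes 0.05 s, during which the arm holds its last target. There are 200 camera calls.

TASK

Pack the three matching channel samples compactly in the sample carrier: set the loose open-up channel beside the one already in the carrier, parallel, ends in line and almost touching it (a gap of a few millimetres at most), then put the open-down channel over the pair so that its legs drop into one trough each and it sits level and fully home, about midway along them. Lower them in place rather than dropping them, and leave the other things on the bench where they are.

Things in the scene. Friction and masses are not known exactly. Their poses are not given: they have to be found in the camera images.
- channel_in_carrier: aluminium channel sample, 36 mm wide, 30 mm high, 52 mm long, walls 7 mm thick (trough 22 mm wide and 23 mm deep), lying open side UP; origin: centre of its underside; x along its length, y across, z up. It already lies in the carrier, roughly square to it, loose; about 80 g
- loose_channel: aluminium channel sample, 36 mm wide, 30 mm high, 52 mm long, walls 7 mm thick (trough 22 mm wide and 23 mm deep), lying open side UP; origin: centre of its underside; x along its length, y across, z up. It lies on the bench to the right of the carrier; about 80 g
- inverted_channel: aluminium channel of the same section, 60 mm long, lying open side DOWN on the bench right of the carrier: flat 7 mm web on top (underside 23 mm up), two 7 mm legs down; origin: centre of its underside, level with the leg tips; x along its length, y across, z up; about 93 g. Fully nested, its leg tips stand 7 mm above the undersides of the other two, its web on their two neighbouring legs
- carrier_floor (a point): centre of the floor of the sample carrier: fixed grey tray with black rubber floor 240 x 240 mm, the floor 6 mm above the bench, rim 5 mm thick and 12 mm above the bench; x and y along its sides, z up
- wide_channel: bystander: a wider, thinner aluminium channel lying open side down, 64 mm wide, 22 mm high, 60 mm long, 5 mm walls; origin: centre of its underside
- solid_bar: bystander: solid aluminium bar 56 x 36 x 28 mm high; origin: centre of its underside
- angle_offcut: bystander: aluminium angle, foot 60 x 40 mm, 35 mm high, 5 mm thick; origin: centre of its underside
- pin_gauge: bystander: upright steel pin 22 mm across, 40 mm high; origin: centre of its underside
- oil_jar: bystander: amber jar 50 mm across, 60 mm high; origin: centre of its underside
- screwdriver: bystander: screwdriver lying along its x
- mouse: bystander: black computer mouse 100 x 60 mm, 32 mm high; origin: centre of its underside

How it is judged:
By the outcome, as a careful person would: the job done as asked, in the order asked, and still so for the second after the job is handed in, with the robot touching nothing.
It also fails if it takes over 58 s, if anything falls off the work surface, if the arm or the gripper's body presses on something with over 40 N, if the wrist force passes 120 N, or if a joint passes its speed limit or range.

## Working session

There is one attempt and no reset: what is moved stays moved. The work goes in short steps, Python scripts to look and compute and a tool call to move; the robot and the scene stay as the last step left them, time stands still between calls to the robot, and variables do not carry over. Pictures are saved under pics/ and viewed, about 8 in all and at most 12, crops included, and the job is handed in when it is done.

Besides the shell and the picture viewer there is one more tool, called after ">>>" as name(argument=value, ...), one argument or row to a line, values as JSON. servo_tool: Moves the arm, as the interface text tells. Its arguments: {"type":"object","properties":{"motion":{"type":"string"}},"required":["motion"]}

```bash
mkdir -p pics; cat > h.py <<'E'
import numpy as np, cv2
from plant import bot
def snap(n,f):
    s=bot.snapshot(n); np.savez(f'pics/{f}.npz',**s); cv2.imwrite(f'pics/{f}.png',s['pixels'][:,:,::-1]); return s
def cloud(s):
    K=np.array(s['camera_matrix']); h,w=s['range_z'].shape
    u,v=np.meshgrid(np.arange(w),np.arange(h))
    p=np.stack([u,v],-1).reshape(-1,1,2).astype(float)
    r=cv2.undistortPoints(p,K,np.array([float(s['k1']),0,0,0])).reshape(h,w,2)
    z=s['range_z']; P=np.stack([r[...,0]*z,-r[...,1]*z,-z],-1)
    W=P@np.array(s['rotation']).T+np.array(s['xyz']); W[z==0]=np.nan
    return W
E
python3 - <<'E'
from h import *
s=snap('top','top0'); snap('scene','scene0')
print(s['xyz'],s['rotation'],s['camera_matrix'],s['k1']); print(bot.state())
W=cloud(s); print(np.nanpercentile(W.reshape(-1,3),[1,50,99],axis=0))
E
```

```text
[ 465.63665806   91.72180205 1171.28309742] [ 0.08704403  0.00686361 -1.58326277] [[366.68913093   0.         323.24568257]
 [  0.         366.68913093 199.50812243]
 [  0.           0.           1.        ]] 0.026064244217361015
{'time_s': 0.1, 'joints': array([ 1.46958009e+00,  2.55706143e-01,  1.07157484e-01, -4.30474591e-04,
       -1.42389885e+00, -2.84613311e-01]), 'joint_vel': array([-0.00082678, -0.00106325,  0.00302444,  0.00227193,  0.00059307,
        0.00251573]), 'tau': array([-2.97696235e-03, -3.87602198e+01,  2.38474166e+01,  5.37802219e+00,
       -3.82256432e-03,  4.17080514e-06]), 'eef_pos': array([206.75460477, 509.193021  , 230.48462298]), 'tool_rot': array([ 3.13988835e+00, -5.50254789e-05, -3.85892861e-01]), 'wrist_force': array([-0.11780043, -0.94533332,  0.5984852 ]), 'torque': array([ 0.02930081, -0.01695821,  0.00687508]), 'opening': 1.0008731924003307}Traceback (most recent call last):
  File "<stdin>", line 4, in <module>
  File "h.py", line 11, in cloud
    W=P@np.array(s['rotation']).T+np.array(s['xyz']); W[z==0]=np.nan
      ~~~~~~~~~~~~~~~~~~~~~~~~~~~^~~~~~~~~~~~~~~~~~~
ValueError: operands could not be broadcast together with shapes (400,640) (3,)
```

View pics/top0.png

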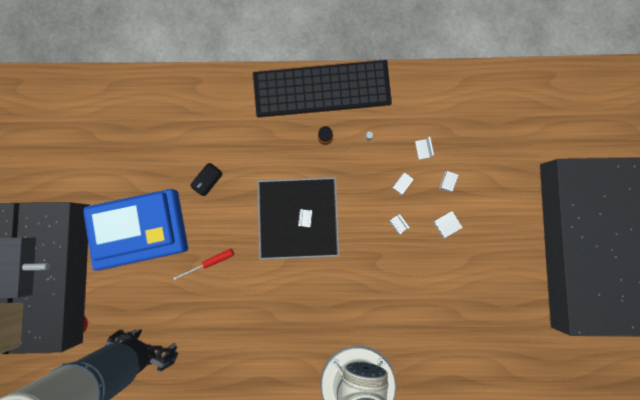

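The top view shows the carrier at about (298,219) with one channel at (305,218). Five bright parts lie to its right, at (402,183), (450,181), (400,224), (448,224) and (425,148). I need a closer crop with depth.

```bash
sed -i "s/np.array(s\['rotation'\]).T/Rotation.from_euler('xyz',s['rotation']).as_matrix().T/; 1a from scipy.spatial.transform import Rotation" h.py
python3 - <<'E'
from h import *
s=dict(np.load('pics/top0.npz')); W=cloud(s)
for u,v in [(402,183),(450,181),(400,224),(448,224),(425,148),(305,218),(298,245),(264,185),(330,250),(333,185),(370,300)]:
    print(u,v,W[v,u].round(0))
c=s['pixels'][130:260,250:480,::-1]; c=cv2.resize(c,None,fx=3.4,fy=3.4,interpolation=cv2.INTER_CUBIC)
z=np.nan_to_num(W[130:260,250:480,2]); z=cv2.resize((np.clip(z,0,65)*3.9).astype(np.uint8),None,fx=3.4,fy=3.4,interpolation=cv2.INTER_NEAREST)
cv2.imwrite('pics/c0.png',c); cv2.imwrite('pics/z0.png',z)
E
```

```text
402 183 [ 614. -149.   30.]
450 181 [ 618. -298.   29.]
400 224 [ 486. -143.    8.]
448 224 [ 484. -287.   28.]
425 148 [ 731. -232.    1.]
305 218 [509. 157.  10.]
298 245 [424. 180.   5.]
264 185 [616. 287.   9.]
330 250 [407.  79.   5.]
333 185 [614.  67.   5.]
370 300 [251. -44.   0.]
```

View pics/c0.png

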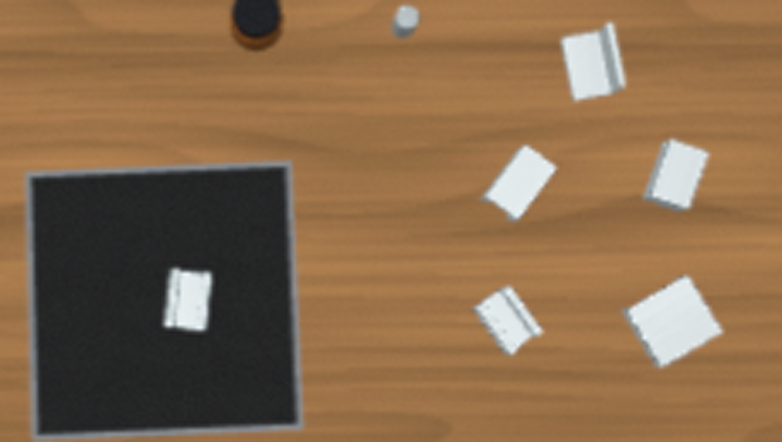

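The crop shows these parts:
- Carrier channel at (188,300).
- Loose open-up channel at (508,320).
- Wide channel at (672,320).
- Angle at (593,62).
- Two similar flat-topped parts at (520,182) and (676,175). One is the solid bar and the other the inverted channel.

The wrist camera will tell those two apart.

```bash
cat >> h.py <<'E'
def T(st=None):
    st=st or bot.state(); return np.array(st['eef_pos']),Rotation.from_euler('xyz',st['tool_rot'])
def plan(pos,yaw,op,n):
    """print n rows from the present measured pose to pos/yaw with the tool down"""
    p,R=T(); G=Rotation.from_euler('xyz',[np.pi,0,yaw]); dr=(R.inv()*G).as_rotvec()/n
    d=(np.array(pos,float)-p)/n/10
    for i in range(n):
        s=R.inv().apply(d); print(op,*s.round(2),*dr.round(3),sep=' ',end='; '); R=R*Rotation.from_rotvec(dr)
    print()
E
python3 - <<'E'
from h import *
s=bot.snapshot('wrist'); p,R=T()
C=Rotation.from_euler('xyz',s['rotation']); print('cam in tool',R.inv().apply(s['xyz']-p),(R.inv()*C).as_matrix().round(3),s['camera_matrix'])
plan([460,175,300],-np.pi/2,8.5,9)
E
```

```text
cam in tool [ 7.91427205e+01 -1.02940193e-02 -1.43143872e+02] [[ 0.001  0.952  0.305]
 [ 1.    -0.    -0.001]
 [-0.001  0.305 -0.952]] [[284.75008514   0.         324.15758916]
 [  0.         284.75008514 197.63122349]
 [  0.           0.           1.        ]]
8.5 4.0 2.38 -0.77 0.0 -0.0 0.132; 8.5 4.28 1.84 -0.77 0.0 -0.0 0.132; 8.5 4.49 1.26 -0.77 0.0 -0.0 0.132; 8.5 4.61 0.66 -0.77 0.0 -0.0 0.132; 8.5 4.66 0.05 -0.77 0.0 -0.0 0.132; 8.5 4.63 -0.57 -0.77 0.0 -0.0 0.132; 8.5 4.51 -1.17 -0.77 0.0 -0.0 0.132; 8.5 4.32 -1.75 -0.77 0.0 -0.0 0.132; 8.5 4.05 -2.3 -0.77 0.0 -0.0 0.132;
```

```bash
python3 - <<'E'
from h import *
plan([500,165,180],-np.pi/2,8.5,9)
E
```

```text
8.5 4.46 2.32 0.57 0.0 -0.0 0.132; 8.5 4.72 1.71 0.57 0.0 -0.0 0.132; 8.5 4.91 1.08 0.56 0.0 -0.0 0.132; 8.5 5.01 0.42 0.56 0.0 -0.0 0.132; 8.5 5.02 -0.24 0.56 0.0 -0.0 0.132; 8.5 4.94 -0.89 0.56 0.0 -0.0 0.132; 8.5 4.78 -1.54 0.56 0.0 -0.0 0.132; 8.5 4.54 -2.15 0.56 0.0 -0.0 0.132; 8.5 4.22 -2.73 0.56 0.0 -0.0 0.132;
```

>>> servo_tool(
  motion="8.5 4.5 2.3 0.6 0 0 0.13; 8.5 4.7 1.7 0.6 0 0 0.13; 8.5 4.9 1.1 0.6 0 0 0.13; 8.5 5.0 0.4 0.5 0 0 0.13; 8.5 5.0 -0.2 0.5 0 0 0.13; 8.5 4.9 -0.9 0.6 0 0 0.13; 8.5 4.8 -1.5 0.6 0 0 0.13; 8.5 4.5 -2.2 0.6 0 0 0.13; 8.5 4.2 -2.7 0.6 0 0 0.145; 8.5 0 0 0 0 0 0; 8.5 0 0 0 0 0 0",
)

```text
time_s: 1.52
eef_pos: [501.7, 168.3, 179.0]
tool_rot: [3.141, -0.0, -1.571]
wrist_force: [0.4, 0.4, 1.1]
opening: 0.998
```

```bash
python3 - <<'E'
from h import *
s=snap('wrist','w1'); print(s['xyz'])
plan([555,-215,200],-np.pi/2,8.5,8)
E
```

```text
[502.54502589  89.70312111 322.29207575]
8.5 4.8 -0.66 -0.26 0.0 0.0 0.0; 8.5 4.8 -0.66 -0.26 0.0 0.0 0.0; 8.5 4.8 -0.66 -0.26 0.0 0.0 0.0; 8.5 4.8 -0.66 -0.26 0.0 0.0 0.0; 8.5 4.8 -0.67 -0.26 0.0 0.0 0.0; 8.5 4.8 -0.67 -0.26 0.0 0.0 0.0; 8.5 4.8 -0.67 -0.26 0.0 0.0 0.0; 8.5 4.8 -0.67 -0.26 0.0 0.0 0.0;
```

>>> servo_tool(
  motion="8.5 4.8 0.7 -0.2 0 0 0; 8.5 4.8 0.7 -0.3 0 0 0; 8.5 4.8 0.7 -0.3 0 0 0; 8.5 4.8 0.7 -0.3 0 0 0; 8.5 4.8 0.7 -0.3 0 0 0; 8.5 4.8 0.7 -0.3 0 0 0; 8.5 4.8 0.7 -0.3 0 0 0; 8.5 4.8 0.7 0 0 0 0; 8.5 0 0 0 0 0 0; 8.5 0 0 0 0 0 0",
)

```text
time_s: 2.82
eef_pos: [446.1, -214.7, 199.4]
tool_rot: [-3.141, 0.0, -1.57]
wrist_force: [-0.4, -0.2, -0.2]
opening: 0.993
```

```bash
python3 - <<'E'
from h import *
s=snap('wrist','w2'); print(s['xyz'],bot.state()['eef_pos'])
E
```

```text
[ 446.87592103 -293.37177032  342.67471968] [ 446.22592882 -214.43612797  199.46507822]
```

View pics/w2.png

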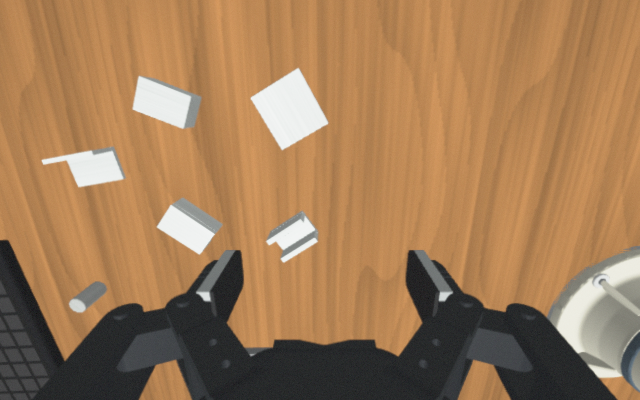

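The wrist view shows the loose channel at (293,236), the candidates at (188,225) and (165,102), the wide channel at (290,108) and the angle at (90,165). I'll measure them with the depth data.

```bash
cat >> h.py <<'E'
def blobs(s,zlo,zhi,box,floor=0):
    W=cloud(s); x,y,z=W[...,0],W[...,1],W[...,2]
    m=((z>zlo)&(z<zhi)&(x>box[0])&(x<box[1])&(y>box[2])&(y<box[3])).astype(np.uint8)
    n,L=cv2.connectedComponents(m); out=[]
    for i in range(1,n):
        P=W[L==i]
        if len(P)<150: continue
        r=cv2.minAreaRect(P[:,:2].astype(np.float32)); vs=np.argwhere(L==i).mean(0)[::-1]
        print('px',vs.round(0),'n',len(P),'c',np.round(r[0],1),'size',np.round(r[1],1),'ang',round(r[2],1),'z med',np.median(P[:,2]).round(1),'sd',P[:,2].std().round(1))
E
python3 - <<'E'
from h import *
for f in ['w2','w1']:
    s=dict(np.load(f'pics/{f}.npz')); print(f)
    if f=='w2': blobs(s,20,45,[380,800,-420,-90])
    else: blobs(s,24,45,[400,640,80,280])
s=dict(np.load('pics/w2.npz'))['pixels'][60:270,120:340,::-1]
s1=dict(np.load('pics/w1.npz'))['pixels'][:,:,::-1]
cv2.imwrite('pics/c2.png',cv2.resize(s,None,fx=2.8,fy=2.8,interpolation=cv2.INTER_CUBIC))
E
```

```text
w2
px [290. 109.] n 3410 c [ 484.5 -289.9] size [60.3 64.2] ang 29.4 z med 22.6 sd 0.8
px [163. 102.] n 2024 c [ 619.1 -297.7] size [36.9 56.6] ang 68.2 z med 28.8 sd 1.6
px [ 72. 156.] n 297 c [ 729.7 -241. ] size [60.9  5.1] ang 9.6 z med 35.8 sd 3.8
px [187. 228.] n 1594 c [ 613.8 -152.3] size [37.2 60.1] ang 52.1 z med 30.5 sd 2.4
px [285. 230.] n 329 c [ 494.4 -150.6] size [51.9  7.6] ang 34.1 z med 30.1 sd 3.0
px [299. 248.] n 333 c [ 478.1 -126.7] size [51.8  7.6] ang 34.7 z med 29.9 sd 3.2
w1
px [320. 159.] n 437 c [506.8 140.9] size [ 7.3 51.3] ang 83.1 z med 36.3 sd 3.0
px [317. 186.] n 456 c [510.4 169.6] size [ 7.7 51.6] ang 82.8 z med 36.1 sd 3.6
```

View pics/c2.png

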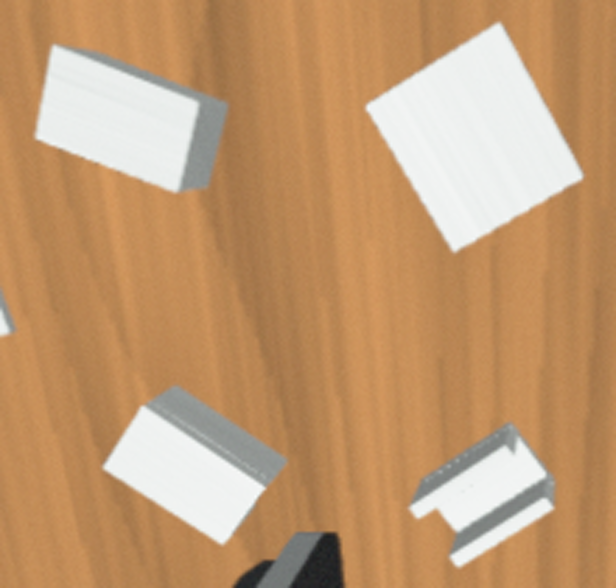

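View pics/w1.png

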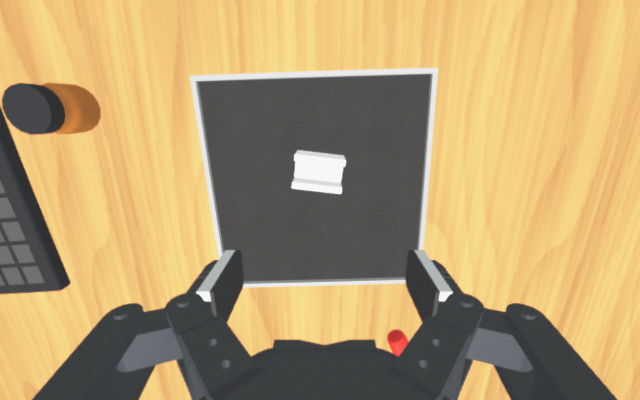

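In the enlarged crop, the part at (180,470) measures 60x37x30 mm, so it is the inverted channel. The part at (120,120) is 57x37x29 mm with a filled end, so it is the solid bar. The loose channel is at (485,495), and in the second picture the carrier channel is at (320,172).

Estimated poses (centre in mm, axis in degrees):

| Part | Centre | Axis |
|---|---|---|
| Loose channel | (486.2, -138.7) | 34.3° |
| Inverted channel | (613.8, -152.3) | -37.9° |
| Carrier channel | (508.6, 155.3) | -7.1° |

I'll grip the channels by their ends, off-centre towards the outer leg of the loose one.

```bash
python3 - <<'E'
from h import *
plan([481.8,-132,70],np.deg2rad(-55.7),7.5,5)
E
```

```text
7.5 -1.65 -0.71 2.59 -0.0 0.0 -0.119; 7.5 -1.55 -0.9 2.59 -0.0 0.0 -0.119; 7.5 -1.43 -1.08 2.59 -0.0 0.0 -0.119; 7.5 -1.29 -1.25 2.59 -0.0 0.0 -0.119; 7.5 -1.13 -1.39 2.59 -0.0 0.0 -0.119;
```

>>> servo_tool(
  motion="7.5 -1.65 -0.7 2.6 0 0 -0.119; 7.5 -1.55 -0.9 2.6 0 0 -0.119; 7.5 -1.43 -1.08 2.6 0 0 -0.119; 7.5 -1.3 -1.25 2.6 0 0 -0.119; 7.5 -1.13 -1.4 2.6 0 0 -0.12; 7.5 0 0 0 0 0 0; 7.5 0 0 0 0 0 0; 7.5 0 0 0 0 0 0",
)

```text
time_s: 3.88
eef_pos: [482.2, -133.4, 70.5]
tool_rot: [-3.14, -0.001, -0.976]
wrist_force: [0.5, -0.5, -0.3]
opening: 0.877
```

```bash
python3 - <<'E'
from h import *
s=snap('wrist','w3'); p,R=T(); print(p,R.as_euler('xyz'))
blobs(s,24,45,[440,540,-200,-90])
plan([481.8,-132,2],np.deg2rad(-55.7),7.5,4)
E
```

```text
[ 482.09825578 -133.47752075   70.35941382] [-3.13997910e+00 -1.21068377e-03 -9.75687416e-01]
px [324. 195.] n 917 c [ 494.8 -150.5] size [51.6  7.2] ang 34.4 z med 30.4 sd 1.7
px [324. 234.] n 921 c [ 478.6 -126.4] size [51.7  8. ] ang 34.3 z med 30.2 sd 1.9
7.5 -0.04 -0.01 1.71 -0.0 -0.0 -0.001; 7.5 -0.04 -0.01 1.71 -0.0 -0.0 -0.001; 7.5 -0.04 -0.01 1.71 -0.0 -0.0 -0.001; 7.5 -0.04 -0.01 1.71 -0.0 -0.0 -0.001;
```

View pics/w3.png

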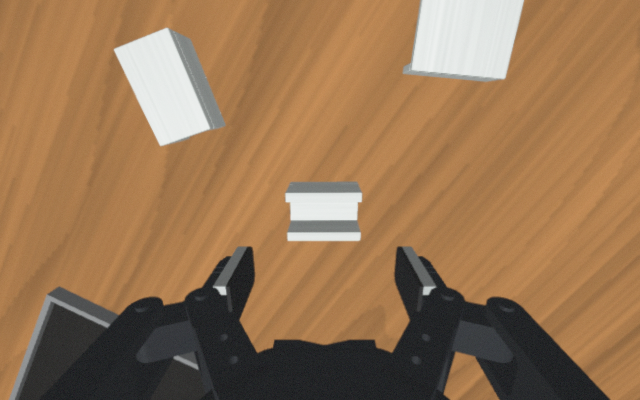

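The channel at (324,211) sits midway between the jaws and the measurements agree, so I'll descend and close.

>>> servo_tool(
  motion="7.5 0 0 1.7 0 0 0; 7.5 0 0 1.7 0 0 0; 7.5 -0.1 0 1.7 0 0 0; 7.5 -0.1 0 1.7 0 0 0; 7.5 0 0 0 0 0 0; 6.2 0 0 0 0 0 0; 5.6 0 0 0 0 0 0; 3 0 0 0 0 0 0; 3 0 0 0 0 0 0; 3 0 0 0 0 0 0; 3 0 0 0 0 0 0; 3 0 0 0 0 0 0",
)

```text
time_s: 5.42
eef_pos: [481.3, -131.7, 2.5]
tool_rot: [-3.14, -0.001, -0.974]
wrist_force: [-1.4, 0.2, 6.7]
opening: 0.595
```

```bash
python3 - <<'E'
from h import *
p,R=T()
# after a 6 cm straight lift
plan([514.3,200.9,62],np.deg2rad(-97.15),3,8)
E
```

```text
3 -3.21 -2.68 -0.74 -0.0 -0.0 0.09; 3 -3.44 -2.38 -0.74 -0.0 -0.0 0.09; 3 -3.64 -2.06 -0.74 -0.0 -0.0 0.09; 3 -3.81 -1.72 -0.74 -0.0 -0.0 0.09; 3 -3.95 -1.37 -0.74 -0.0 -0.0 0.09; 3 -4.05 -1.01 -0.74 -0.0 -0.0 0.09; 3 -4.13 -0.64 -0.74 -0.0 -0.0 0.09; 3 -4.17 -0.27 -0.74 -0.0 -0.0 0.09;
```

>>> servo_tool(
  motion="3 0 0 -1 0 0 0; 3 0 0 -2.5 0 0 0; 3 0 0 -2.5 0 0 0; 3 -3.2 -2.7 0 0 0 0.09; 3 -3.44 -2.4 0 0 0 0.09; 3 -3.64 -2.06 0 0 0 0.09; 3 -3.8 -1.72 0 0 0 0.09; 3 -3.95 -1.37 0 0 0 0.09; 3 -4.05 -1 0 0 0 0.09; 3 -4.13 -0.64 0 0 0 0.09; 3 -4.17 -0.27 0 0 0 0.09; 3 0 0 0 0 0 0; 3 0 0 0 0 0 0; 3 0 0 0 0 0 0",
)

```text
time_s: 7.18
eef_pos: [513.6, 200.3, 61.5]
tool_rot: [3.141, -0.0, -1.696]
wrist_force: [0.2, -0.1, -1.3]
opening: 0.592
```

```bash
python3 - <<'E'
from h import *
s=snap('wrist','w4'); p,R=T(); print(p,R.as_euler('xyz'))
blobs(s,24,45,[440,580,100,260]); blobs(s,78,100,[440,580,100,280])
E
```

```text
[513.58935691 200.2806569   61.48341575] [ 3.14148497e+00 -1.01326412e-04 -1.69566616e+00]
px [325. 140.] n 1217 c [507.1 141. ] size [ 6.9 51.8] ang 83.1 z med 36.5 sd 2.8
px [325. 186.] n 1268 c [510.4 169.6] size [ 7.7 51.5] ang 83.6 z med 36.2 sd 3.5
px [324. 233.] n 2681 c [511.5 177.6] size [ 8.1 51.9] ang 83.8 z med 88.9 sd 3.5
px [324. 280.] n 4504 c [514.4 199.9] size [23.7 77.9] ang 82.8 z med 88.9 sd 5.1
```

View pics/w4.png

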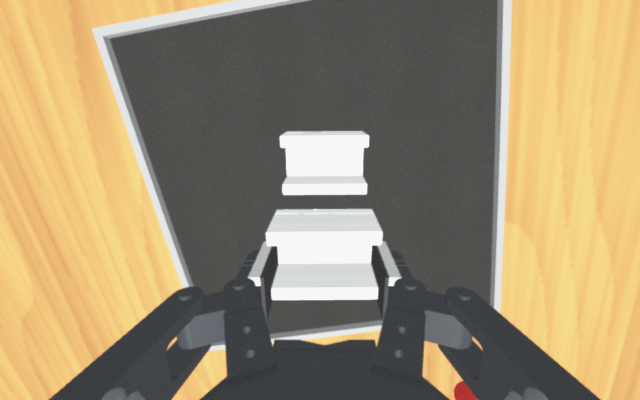

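The held channel's leg at (324,225) is parallel to the carrier channel at (325,163) and in line with it, with a projected gap of about 1 mm. I'll move 0.8 mm further away and lower gently.

>>> servo_tool(
  motion="3 -0.08 0 1.5 0 0 0; 3 0 0 1.5 0 0 0; 3 0 0 1.0 0 0 0; 3 0 0 0.6 0 0 0; 3 0 0 0.3 0 0 0; 3 0 0 0.2 0 0 0; 3 0 0 0.1 0 0 0; 3 0 0 0.05 0 0 0; 3 0 0 0 0 0 0",
)

```text
time_s: 8.35
eef_pos: [513.9, 202.1, 8.9]
tool_rot: [-3.141, 0.0, -1.695]
wrist_force: [-0.4, -0.3, -1.2]
opening: 0.595
```

>>> servo_tool(
  motion="3 0.1 0 0 0 0 0; 3 0 0 0.04 0 0 0; 3 0 0 0 0 0 0; 3 0 0 0 0 0 0",
)

```text
time_s: 8.85
eef_pos: [513.7, 201.0, 8.6]
tool_rot: [-3.141, -0.0, -1.695]
wrist_force: [-0.9, -0.3, 2.6]
opening: 0.591
```

```bash
python3 - <<'E'
from h import *
s=snap('wrist','w5'); p,R=T(); print(p,R.as_euler('xyz'),bot.state()['wrist_force'])
blobs(s,24,45,[440,580,100,195])
E
```

```text
[513.69803133 200.96613479   8.58983931] [-3.14145418e+00 -3.91293773e-05 -1.69478247e+00] [-0.93866914 -0.34176153  2.12125148]
px [325. 152.] n 2588 c [507.  141.1] size [ 7.4 52.1] ang 82.6 z med 36.4 sd 2.9
px [324. 224.] n 4758 c [511.  174.1] size [16.3 52.5] ang 83.3 z med 36.3 sd 3.1
px [259. 264.] n 728 c [544.  188.1] size [ 9.1 14.6] ang 68.1 z med 35.7 sd 5.9
px [386. 260.] n 372 c [484.8 193.9] size [3.  6.7] ang 80.9 z med 35.4 sd 6.1
```

The two inner legs together span 16.3 mm, so the gap is about 2 mm. Both tops stand at 36.3 mm, so the channel is seated. I'll release it, back off, and look.

>>> servo_tool(
  motion="5.4 0 0 0 0 0 0; 6.0 0 0 0 0 0 0; 6.6 0 0 0 0 0 0; 7.5 0 0 0 0 0 0; 7.5 0 0 0 0 0 0; 7.5 0 0 0 0 0 0; 7.5 0 0 -1.5 0 0 0; 7.5 0 0 -3 0 0 0; 7.5 0 0 -4 0 0 0; 7.5 0 0 -2 0 0 0; 7.5 0 0 0 0 0 0; 7.5 0 0 0 0 0 0",
)

```text
time_s: 10.4
eef_pos: [513.2, 200.8, 113.0]
tool_rot: [3.141, -0.0, -1.695]
wrist_force: [-0.5, -1.2, -0.3]
opening: 0.879
```

```bash
python3 - <<'E'
from h import *
s=snap('wrist','w6'); p,R=T(); print(p,R.as_euler('xyz'),bot.state()['wrist_force'])
blobs(s,24,45,[440,580,100,240])
plan([613.8,-152.3,80],np.deg2rad(-127.9),8.5,8)
E
```

```text
[513.01950833 200.67723836 112.56634925] [ 3.14014190e+00 -9.58152483e-04 -1.69491928e+00] [-0.39664521 -0.39911249 -0.1150942 ]
px [323. 132.] n 701 c [506.9 141.2] size [ 7.2 51.7] ang 83.3 z med 36.5 sd 1.9
px [324. 174.] n 1430 c [511.  173.8] size [15.5 52.5] ang 83.2 z med 36.3 sd 2.7
px [324. 212.] n 798 c [515. 207.] size [ 7.7 51.6] ang 83.3 z med 36.0 sd 3.8
8.5 4.22 -1.8 0.41 0.0 -0.0 0.067; 8.5 4.09 -2.08 0.41 0.0 -0.0 0.067; 8.5 3.94 -2.35 0.41 0.0 -0.0 0.067; 8.5 3.78 -2.61 0.41 0.0 -0.0 0.067; 8.5 3.59 -2.85 0.41 0.0 -0.0 0.067; 8.5 3.39 -3.09 0.41 0.0 -0.0 0.067; 8.5 3.18 -3.31 0.41 0.0 -0.0 0.067; 8.5 2.95 -3.51 0.41 0.0 -0.0 0.067;
```

View pics/w6.png

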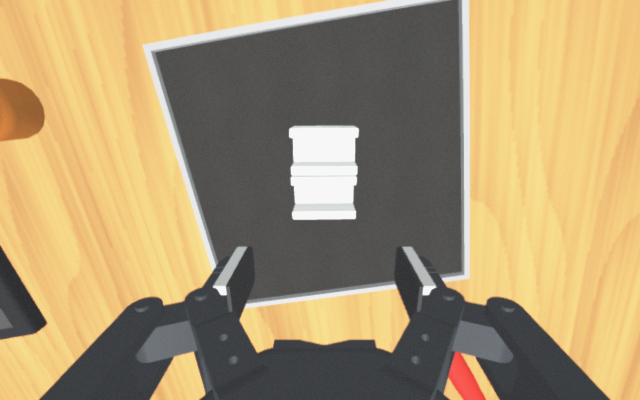

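The pair is parallel and end-aligned, with legs at rows 132, 174 and 212. The outer legs are 66.3 mm apart, so the gap is about 1.3 mm. The pair's midpoint is (511.0,174.1) with axis -7.0°. Next is the inverted channel.

>>> servo_tool(
  motion="8.5 4.2 -1.8 0 0 0 0.067; 8.5 4.1 -2.1 0 0 0 0.067; 8.5 3.94 -2.35 0 0 0 0.067; 8.5 3.78 -2.6 0 0 0 0.067; 8.5 3.6 -2.85 0.6 0 0 0.067; 8.5 3.4 -3.1 1.2 0 0 0.067; 8.5 3.18 -3.3 1.2 0 0 0.067; 8.5 2.95 -3.5 1.2 0 0 0.067; 8.5 0 0 0 0 0 0; 8.5 0 0 0 0 0 0; 8.5 0 0 0 0 0 0",
)

```text
time_s: 11.82
eef_pos: [614.8, -150.8, 71.5]
tool_rot: [-3.142, 0.0, -2.229]
wrist_force: [0.3, -0.3, 0.1]
opening: 0.995
```

```bash
python3 - <<'E'
from h import *
s=snap('wrist','w7'); p,R=T(); print(p,R.as_euler('xyz'))
blobs(s,25,45,[540,690,-220,-90])
plan([613.8,-152.3,4],np.deg2rad(-127.9),8.5,4)
E
```

```text
[ 614.90014987 -150.76865002   71.72445405] [-3.14129109e+00  3.19888155e-04 -2.22917795e+00]
px [326. 219.] n 4269 c [ 613.6 -152. ] size [36.7 60.1] ang 52.0 z med 30.6 sd 0.9
8.5 0.05 -0.0 1.69 -0.0 0.0 0.001; 8.5 0.05 -0.0 1.69 -0.0 0.0 0.001; 8.5 0.05 -0.0 1.69 -0.0 0.0 0.001; 8.5 0.05 -0.0 1.69 -0.0 0.0 0.001;
```

View pics/w7.png

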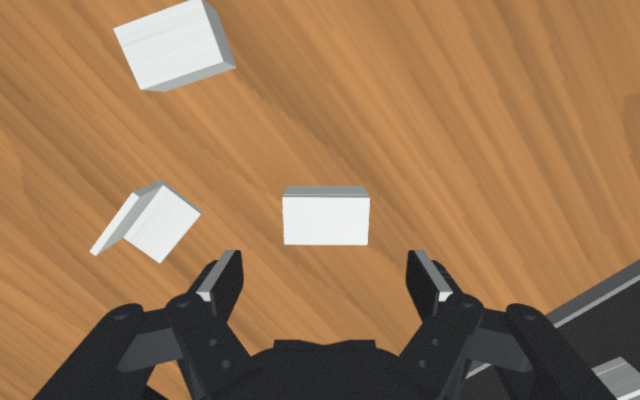

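The inverted channel at (326,218) is midway between the jaws with clear space around it. I'll shift 1.7 mm and grip it.

>>> servo_tool(
  motion="8.5 0.1 0 1.7 0 0 0; 8.5 0.1 0 1.7 0 0 0; 8.5 0 0 1.7 0 0 0; 8.5 0 0 1.75 0 0 0; 8.5 0 0 0 0 0 0; 7.2 0 0 0 0 0 0; 6.4 0 0 0 0 0 0; 4 0 0 0 0 0 0; 4 0 0 0 0 0 0; 4 0 0 0 0 0 0; 4 0 0 0 0 0 0; 4 0 0 0 0 0 0",
)

```text
time_s: 13.38
eef_pos: [614.4, -153.5, 4.1]
tool_rot: [-3.14, 0.001, -2.23]
wrist_force: [-0.9, 0.8, 5.6]
opening: 0.69
```

```bash
python3 - <<'E'
from h import *
p,R=T(); print(p,R.as_euler('xyz'))
m=np.array([613.6,-152.0]); tx=R.apply([1,0,0])[:2]; off=(m-p[:2])@tx; print('off',off)
yaw=np.deg2rad(-97.0); t=np.array([511,174.1])-off*np.array([np.cos(yaw),np.sin(yaw)]); print(t)
plan([*t,90],yaw,4,8)
E
```

```text
[ 614.43055037 -153.48977741    4.08888366] [-3.13967006e+00  9.79922612e-04 -2.23047290e+00]
off -0.6681954270262357
[510.91856746 173.4367852 ]
4 -2.44 3.52 -1.08 -0.0 0.0 -0.067; 4 -2.67 3.35 -1.08 -0.0 0.0 -0.067; 4 -2.89 3.17 -1.08 -0.0 0.0 -0.067; 4 -3.09 2.97 -1.08 -0.0 0.0 -0.067; 4 -3.29 2.75 -1.08 -0.0 0.0 -0.067; 4 -3.46 2.53 -1.08 -0.0 0.0 -0.067; 4 -3.62 2.29 -1.07 -0.0 0.0 -0.067; 4 -3.77 2.04 -1.07 -0.0 0.0 -0.067;
```

>>> servo_tool(
  motion="4 0 0 -1 0 0 0; 4 0 0 -3 0 0 0; 4 0 0 -3 0 0 0; 4 -2.45 3.5 0 0 0 -0.067; 4 -2.67 3.35 0 0 0 -0.067; 4 -2.9 3.17 0 0 0 -0.067; 4 -3.1 2.97 0 0 0 -0.067; 4 -3.3 2.75 0 0 0 -0.067; 4 -3.46 2.53 0 0 0 -0.067; 4 -3.62 2.3 0 0 0 -0.067; 4 -3.77 2.04 0 0 0 -0.067; 4 0 0 0 0 0 0; 4 0 0 0 0 0 0; 4 0 0 0 0 0 0",
)

```text
time_s: 15.12
eef_pos: [510.9, 173.0, 72.9]
tool_rot: [3.141, -0.0, -1.696]
wrist_force: [-0.0, 0.5, -0.9]
opening: 0.689
```

```bash
python3 - <<'E'
from h import *
s=snap('wrist','w8'); p,R=T(); print(p,R.as_euler('xyz'),bot.state()['opening'])
blobs(s,24,42,[440,580,100,260]); blobs(s,93,115,[440,580,100,280])
plan([510.9,173.4,74],np.deg2rad(-97.0),4,1)
E
```

```text
[510.91196435 172.95594194  72.88330954] [ 3.14139293e+00 -1.86495978e-04 -1.69637830e+00] 0.6884092558153191
px [326. 179.] n 1136 c [506.8 141. ] size [ 7.4 51.8] ang 83.1 z med 36.2 sd 3.4
px [326. 217.] n 818 c [510.1 168. ] size [ 4.4 51.6] ang 83.3 z med 34.7 sd 4.1
px [324. 276.] n 10685 c [511.8 173.1] size [36.9 85.9] ang 82.9 z med 99.4 sd 3.6
4 -0.04 0.01 -0.11 0.0 -0.0 -0.003;
```

View pics/w8.png

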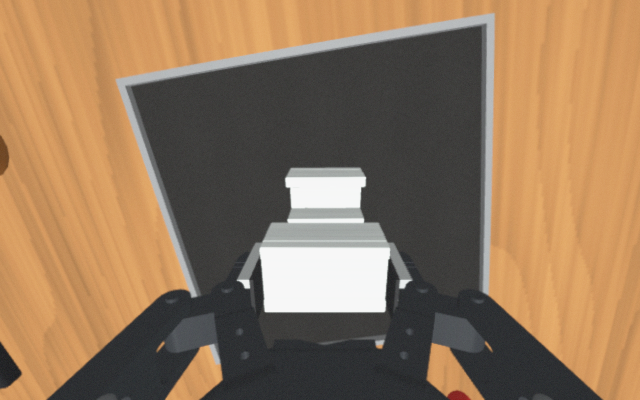

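The held channel, with its near edge at row 245, is centred over the joint to within 1 mm. I'll correct by 0.8 mm and lower to just above the legs.

>>> servo_tool(
  motion="4 -0.08 0 1.0 0 0 0; 4 0 0 1.0 0 0 0; 4 0 0 0.7 0 0 0; 4 0 0 0 0 0 0; 4 0 0 0 0 0 0",
)

```text
time_s: 15.8
eef_pos: [511.0, 174.7, 46.0]
tool_rot: [-3.141, 0.0, -1.695]
wrist_force: [0.6, 0.7, -1.9]
opening: 0.686
```

```bash
python3 - <<'E'
from h import *
s=snap('wrist','w9'); p,R=T(); print(p,R.as_euler('xyz'),bot.state()['wrist_force'])
blobs(s,28,39,[440,580,100,260]); blobs(s,65,90,[440,580,100,280])
E
```

```text
[511.12026917 174.80893561  46.19923845] [-3.14101856e+00  3.46436038e-04 -1.69465614e+00] [ 0.10311886 -0.48517562 -1.16644161]
px [326. 189.] n 1443 c [506.9 141.1] size [ 7.8 51.7] ang 83.1 z med 36.3 sd 2.3
px [324. 276.] n 11285 c [511.9 174.9] size [37.  86.3] ang 83.1 z med 72.6 sd 4.8
```

>>> servo_tool(
  motion="4 0.06 0 0.5 0 0 0; 4 0 0 0.6 0 0 0; 4 0 0 0.5 0 0 0; 4 0 0 0.5 0 0 0; 4 0 0 0.3 0 0 0; 4 0 0 0.2 0 0 0; 4 0 0 0.1 0 0 0; 4 0 0 0 0 0 0; 4 0 0 0 0 0 0",
)

```text
time_s: 16.98
eef_pos: [510.9, 174.1, 19.0]
tool_rot: [-3.141, 0.0, -1.695]
wrist_force: [0.2, -0.1, 0.0]
opening: 0.684
```

Force is still zero, with about 2 mm left to go.

>>> servo_tool(
  motion="4 0 0 0.1 0 0 0; 4 0 0 0.05 0 0 0; 4 0 0 0 0 0 0; 4 0 0 0 0 0 0",
)

```text
time_s: 17.48
eef_pos: [510.8, 174.1, 17.4]
tool_rot: [-3.142, 0.0, -1.695]
wrist_force: [0.5, 0.5, -0.4]
opening: 0.684
```

>>> servo_tool(
  motion="4 0 0 0.05 0 0 0; 4 0 0 0.03 0 0 0; 4 0 0 0 0 0 0; 4 0 0 0 0 0 0",
)

```text
time_s: 17.98
eef_pos: [510.9, 174.1, 17.1]
tool_rot: [-3.141, 0.0, -1.695]
wrist_force: [-2.3, -0.9, 5.9]
opening: 0.691
```

The 6 N contact is at the expected height, so it is seated. I'll release, raise and check.

>>> servo_tool(
  motion="6.2 0 0 0 0 0 0; 6.8 0 0 0 0 0 0; 7.4 0 0 0 0 0 0; 8.5 0 0 0 0 0 0; 8.5 0 0 0 0 0 0; 8.5 0 0 0 0 0 0; 8.5 0 0 -1.5 0 0 0; 8.5 0 0 -3 0 0 0; 8.5 0 0 -4 0 0 0; 8.5 -2 0 -3 0 0 0; 8.5 -2 0 0 0 0 0; 8.5 0 0 0 0 0 0; 8.5 0 0 0 0 0 0",
)

```text
time_s: 19.6
eef_pos: [515.1, 213.3, 130.9]
tool_rot: [3.14, -0.001, -1.695]
wrist_force: [-1.7, -0.7, 0.2]
opening: 0.992
```

```bash
python3 - <<'E'
from h import *
s=snap('wrist','w10'); p,R=T(); print(p,bot.state()['wrist_force'],bot.state()['opening'])
blobs(s,39.8,60,[440,580,100,260]); blobs(s,30,39.8,[440,580,100,260])
W=cloud(s); m=(W[...,2]>41)&(W[...,2]<50)&(abs(W[...,0]-511)<40)&(abs(W[...,1]-174)<30); P=W[m]
A=np.c_[P[:,:2]-P[:,:2].mean(0),np.ones(len(P))]; print('plane',np.linalg.lstsq(A,P[:,2],rcond=None)[0])
m=(W[...,2]>1)&(W[...,2]<12)&(abs(W[...,0]-511)<90)&(abs(W[...,1]-90)<20); print('floor z',np.median(W[m][:,2]))
cv2.imwrite('pics/c10.png',cv2.resize(s['pixels'][80:280,180:460,::-1],None,fx=2.8,fy=2.8,interpolation=cv2.INTER_CUBIC))
E
```

```text
[515.19774514 213.15627933 130.91139913] [-0.12854706  0.07158394  0.85883385] 0.9934929293615392
px [324. 156.] n 3221 c [511.5 174.2] size [35.6 60. ] ang 83.0 z med 43.6 sd 0.7
px [324. 114.] n 575 c [507.1 140.8] size [ 6.2 51.7] ang 82.9 z med 36.6 sd 0.7
px [325. 193.] n 568 c [514.8 206.9] size [ 7.5 51.9] ang 83.0 z med 36.4 sd 1.7
plane [9.68877718e-04 2.68543264e-03 4.35787492e+01]
floor z 6.733991155788715
```

View pics/c10.png

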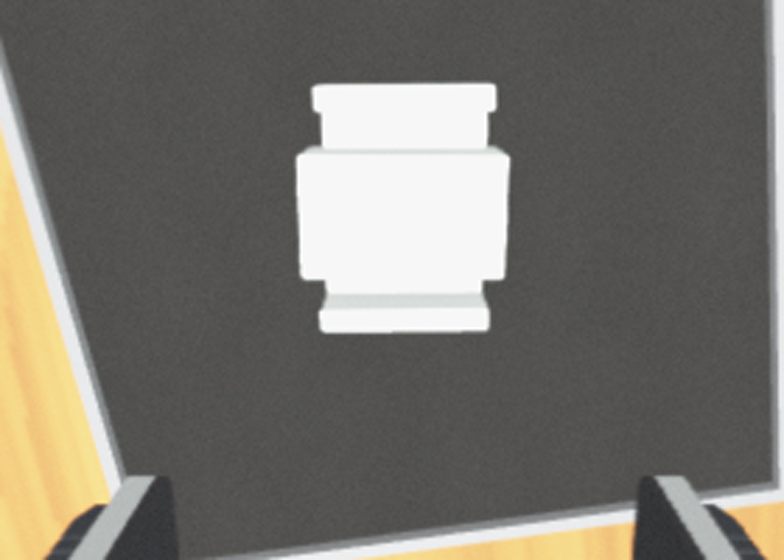

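The nested channel is centred at about (402,213) in the crop, with both outer legs visible on either side at (404,97) and (404,318). Its top is 43.6 mm against 36.5 mm for the pair, so the 7 mm step is right. It is level within 0.2° and the gripper is clear of everything, so I'll hand in.

```bash
python3 -c "
from plant import bot
print(bot.close_job(), bot.state()['time_s'])"
```

```text
the job is handed in; nothing more can be done
the job is handed in; nothing more can be done
```

The three channels are packed in the carrier and the job is handed in, at about 19.7 s on the robot clock. I set the loose open-up channel beside the one in the carrier, then lowered the open-down channel over the pair until it made contact at about 6 N, and released it.

**Pair:** the two channels are parallel and their ends are in line within about 0.5 mm. Measured from their outer legs the gap is about 1.3 mm, and earlier views gave up to about 2 mm.

**Open-down channel:** its top is 7.1 mm above the legs of the pair, where 7 mm means fully home. It is level within about 0.2° and centred along and across the pair within about 1 mm.

**Other checks:** the gripper was open and clear of everything at the end. The arm never came near the bystanders, but I took no final picture of them. Depth readings ran about 0.5 mm high throughout, including on the carrier floor, and no check failed.

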